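# Hold the chain tensioner arm wound against its set stop

## Task

On the chain tensioner test fixture, first turn the stop lever until its pointer is lined up with the small clip on the scale rim and let go of it; only then swing the tensioner arm forward against its spring, by its upright post, until its tail rests firmly against the stop cam. Finish while holding the arm there, wound to the stop; do not let go. Do not shift the clip or the loose parts beside the fixture.

Things in the scene. Friction and masses are not known exactly. Their poses are not given: they have to be found in the camera images.
- test_fixture: Fixture bolted to the desk: aluminium plate 200 x 320 mm, top 12 mm above the desk, with a sprung chain tensioner arm (right half) and a stop lever with scale rim (left half). Origin: centre of the plate's underside; x to its far side, y along its length to the left, z up. Yaw varies. Apart from the two upright grips (86 mm high) all stays below 54 mm.
- lever_hinge (a point): Point on the stop lever's vertical turning axis, 70 mm above the desk, level with lever_knob. Fixed to the fixture at x +15, y +25 mm.
- lever_knob (a point): Middle of the gripping height of the black upright knob on the stop lever: a post 14 mm across, from 41 to 86 mm above the desk (this point at 70 mm), 76 mm from the lever's turning axis. Grip it from above or push it sideways. Its x axis points along the lever, from the turning axis outward.
- lever_pointer (a point): Tip of the lever's thin pointer, 104 mm from its turning axis, 40 mm above the desk, just inside the scale rim (rim top 38 mm above the desk). Its x axis points along the lever, outward.
- stop_lever (a joint): Lever angle, rad, 0 to 1.40, grows counter-clockwise from above (knob comes nearer the robot). At 0 the lever points 0.873 rad counter-clockwise from fixture x. Stiff hinge: about 7 N at the knob turns it; it stays where left. Under its hub it carries an eccentric steel cam 28 mm across, the stop for the arm's tail.
- clip_mark (a point): Tip of the pointing tooth of the small black clip with a steel stud (12 mm wide, 24 mm long, top 49 mm above the desk) that sits on the scale rim, 107 mm from the lever's turning axis. Its x axis points outward from that axis. Where it sits along the rim varies.
- index_clip (a joint): Angle of the clip along the rim, rad, measured like stop_lever: the pointer is lined up when stop_lever equals this value. The clip is stiff but can be pushed along if knocked.
- tens_hinge (a point): Point on the tensioner arm's vertical turning axis, 70 mm above the desk, level with tens_post. Fixed to the fixture at x +35, y -20 mm.
- tens_post (a point): Middle of the gripping height of the upright bare steel post at the outer end of the tensioner arm: a pin 12 mm across, from 44 to 86 mm above the desk (this point at 70 mm), 110 mm from the arm's turning axis. Grip it from above or push it sideways. Its x axis points along the arm, outward.
- tensioner_arm (a joint): Arm angle, rad: 0 at rest (arm points 2.705 rad clockwise from fixture x: toward the robot, a little right); grows counter-clockwise from above: the post swings right, then away from the robot. Spring: 3 N at the post at rest, 7 N at the stop; snaps back if let go. Its tail meets the cam at about 1.13 + 0.14 x (stop_lever - 0.70) rad; the cam does not turn under up to 25 N on the post.
- gear_centre (a point): Centre of a loose dark spur gear, 54 mm across, 20 mm high, on the desk beside the fixture; to be left alone.
- pulley_centre (a point): Centre of a loose aluminium pulley, 48 mm across, 22 mm high, on the desk beside the fixture; to be left alone.
- bearing_centre (a point): Centre of a loose ball bearing, 47 mm across, 14 mm high, on the desk beside the fixture; to be left alone.

How it is judged (in metres and radians):
On the way:
1. the stop lever's pointer is lined up with the clip and the lever let go, with the arm still at rest (angle between the x axis of lever_pointer and the x axis of clip_mark, either way round below 0.08 rad and value of joint tensioner_arm below 0.15 rad and contact force between each of the arm, the fingers and stop_lever below 0.2 N), for 0.2 s.
At the end, for the whole second after the job is handed in: the pointer is still within 0.08 rad (8 mm) of the clip, the fingers hold the tensioner arm still, and its tail presses on the stop cam with more than 1 N (angle between the x axis of lever_pointer and the x axis of clip_mark, either way round below 0.08 rad and contact force between tensioner_arm and stop_lever above 1 N and contact force between the fingers and tensioner_arm above 1 N and contact force between the fingers and stop_lever below 0.2 N and value of joint tensioner_arm above 0.95 rad and velocity of joint tensioner_arm between -0.1 and 0.1 rad/s); the arm keeps its last pose, push and grip.
It fails at once if the clip is pushed along the rim (more than 6 mm) (distance of clip_mark from where it was at the start of the episode above 0.006 m).
It fails at once if a loose part beside the fixture is shifted by more than 20 mm (distance of any of gear_centre, pulley_centre, bearing_centre from where it was at the start of the episode above 0.02 m).
It also fails if it takes over 51 s, if anything falls off the work surface, if the arm or the gripper's body presses on something with over 40 N, if the wrist force passes 120 N, or if a joint passes its speed limit or range.

## Robot

A 6-joint arm with a two-finger parallel gripper is mounted at the origin on a cart in front of the work surface, level with it; the furniture and walls round the work are solid. World frame = base frame: x ahead of the robot, y to its left, z up, the work surface at z = 0. Lengths are in mm, angles in rad, forces in N, time in s.
With the tool pointing down it reaches from about 275 to 725 mm from the base axis. Payload 15.9 kg.
Tool frame: the origin (TCP) lies on the centre line of the jaws, within the pads' length; the fingertips stand 11 mm ahead of it and the grasp point (between the pads) lies 8 mm behind it; z points along the fingers, y is the direction in which the jaws open and shut (so a half turn about z gives the same grasp; the last joint's range is limited). The gripper opens to 85 mm and grips with 20 to 120 N. Pads are 22 mm wide; open, the fingers measure 114 mm over their backs; the gripper's body (76 mm by 85 mm) begins 54 mm behind the grasp point. The pads swing forward as they close: fully open they stand 13 mm farther back than shut.
Start: joints at [-1.276, 0.213, -0.034, 1.323, 0, 1.571], TCP at [145.268, -478.417, 242.306] pointing down, gripper open.
Joint ranges: [-2.98, 2.98], [-0.74, 1.72], [-1.14, 1.35], [-2.1, 2.04], [-1.57, 1.44], [-3.14, 3.14]. Speed limits (rad/s): [1.89, 1.89, 2.39, 2.57, 3.14, 3.14].

## Interface

Orientations are given as a rotation vector (axis times angle).
In Python, from plant import arm, jaws, solve_ik, vision, workorder gives the robot as it stands. Calls block until the motion is done:
- arm.move_ptp(position, orientation): joint-space move of the TCP to a pose.
- arm.move_straight(position, speed=150, attitude=None, max_force=None): straight line of the TCP; attitude=None keeps the orientation; speed is the mean speed in mm/s. With max_force (N) it stops when the force on the tool has changed by that much, and returns True; else False.
- arm.move_joints(angles): joint-space move.
- jaws.open_gripper() and jaws.close(): open the fingers fully, or close them until they stop; the grip force is fixed at half the most.
- arm.pause(seconds).
- solve_ik(position, orientation): joint angles nearest the present ones, or None.
- vision.get_image(name): name is "scene" or "top"; returns a dict with "color" (420x560x3 uint8, blue, green, red), "depth" (420x560 float32, mm along the optical axis (not along the pixel's ray), 0 where there is no reading), "camera_matrix" (3x3 intrinsics, pixels), "rvec" (rotation vector, rad) and "tvec" (3), from world to camera coordinates, as OpenCV has them. Camera axes: x right, y down, z forward; pixel columns grow to the right and rows downward; lengths in mm; the calibration is good to about 2 mm. A picture is of the moment at which its call begins.
A pose or a line that the arm cannot do raises arm.Unreachable and nothing moves.
- workorder.sign_off(): hands the job in, once; it reports no verdict.
Readings, each from a call of its own:
- arm.current_time(): time.
- arm.current_q(): joint angles.
- arm.current_qvel(): joint speeds.
- arm.current_effort(): joint torques, N m.
- arm.current_tcp_pos(): TCP position.
- arm.current_tool_rot(): TCP orientation.
- arm.current_contact_force(): force on the tool from outside, world axes, zero at the start.
- arm.current_torque(): the same for the moment, N m.
- arm.current_gripper_width(): finger opening in mm.
Only numpy, scipy, OpenCV 4.12 (cv2) and the standard library are available. Lean on these libraries where they do the work, as an engineer would, in place of code of your own. Each camera call takes 0.05 s, during which the arm holds its last target.

## Working session

There is one attempt and no reset: what is moved stays moved. The work goes in short steps, each a Python script; the robot and the scene stay as the last script left them, time stands still between calls to the robot, and variables do not carry over. Pictures are saved under pics/ and viewed, and the job is handed in when it is done.

```bash
mkdir -p pics; ls; python3 - <<'E'
from plant import arm, jaws, solve_ik, vision, workorder
import cv2,numpy as np
for n in("scene","top"):
    d=vision.get_image(n); cv2.imwrite(f"pics/{n}0.png",d["color"]); np.savez(f"{n}0.npz",**d)
    R=cv2.Rodrigues(d["rvec"])[0]; print(n,-R.T@np.array(d["tvec"]).ravel(),R[2],d["camera_matrix"][0,0])
print(arm.current_time(),arm.current_tool_rot(),arm.current_gripper_width())
E
```

```text
pics
scene [197.0259976  580.10563033 423.3642518 ] [ 0.43036207 -0.79662256 -0.42447731] 455.681410639642
top [ 460.46858682 -102.25765966  918.54054977] [ 0.09084287 -0.00366507 -0.99585849] 394.6149219338359
0.1 [-3.10659111e+00 -4.61291022e-01  2.03115358e-04] 85.68491936691898
```

View pics/top0.png

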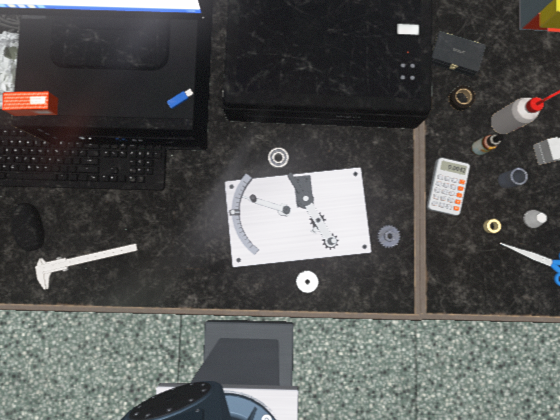

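View pics/scene0.png

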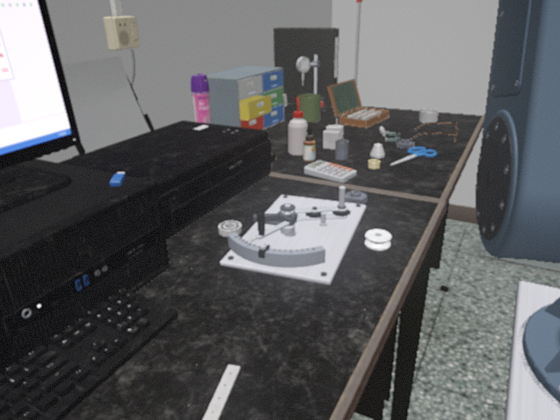

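```bash
python3 - <<'E'
import cv2
a=cv2.imread("pics/top0.png")[140:300,210:410]; cv2.imwrite("pics/topz.png",cv2.resize(a,None,fx=3.75,fy=3.75,interpolation=cv2.INTER_CUBIC))
a=cv2.imread("pics/scene0.png")[170:290,210:400]; cv2.imwrite("pics/scz.png",cv2.resize(a,None,fx=4.2,fy=4.2,interpolation=cv2.INTER_CUBIC))
E
```

```text
(no output)
```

View pics/topz.png

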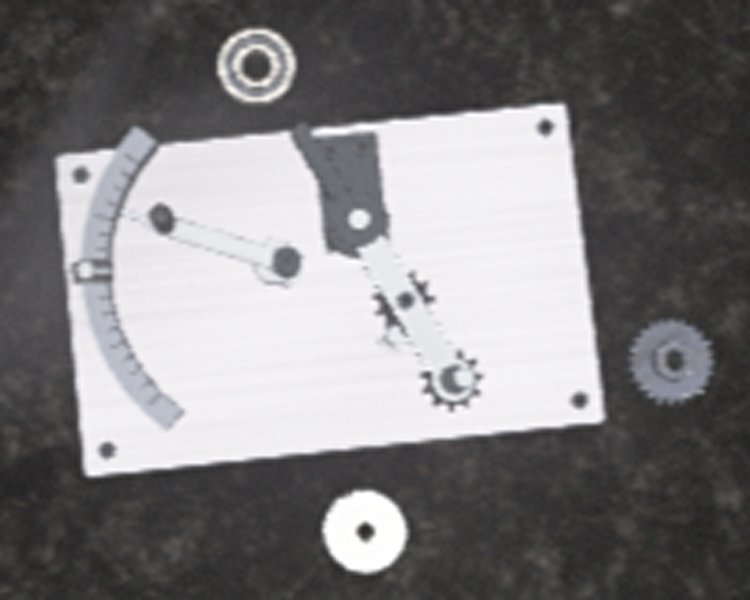

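View pics/scz.png

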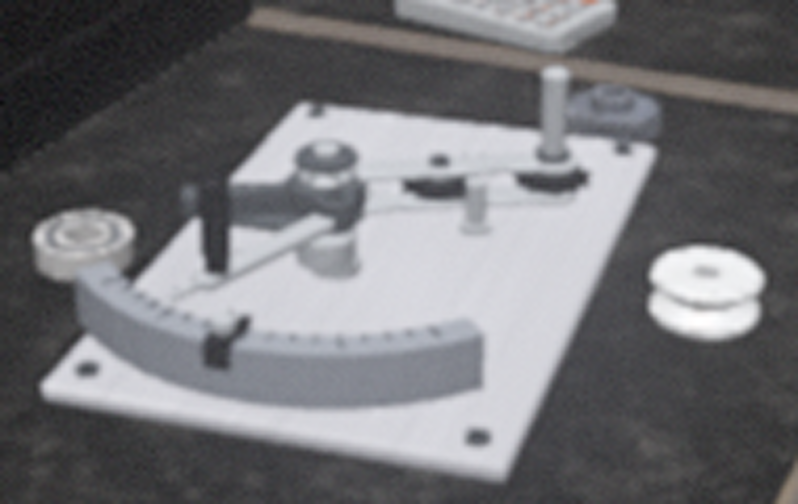

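```bash
cat > h.py <<'E'
import cv2,numpy as np
def ray(d,px,z):
    R=cv2.Rodrigues(d["rvec"])[0]; t=np.array(d["tvec"]).ravel(); K=d["camera_matrix"]
    v=R.T@np.linalg.inv(K)@np.array([px[0],px[1],1.]); c=-R.T@t
    return c+v*(z-c[2])/v[2]
def proj(d,P): return cv2.projectPoints(np.array(P,float).reshape(-1,3),d["rvec"],d["tvec"],d["camera_matrix"],None)[0].reshape(-1,2)
E
python3 - <<'E'
from h import *
d=dict(np.load("top0.npz")); s=dict(np.load("scene0.npz"))
g=d["color"].min(2); m=(g>150).astype(np.uint8); m[:140]=0;m[270:]=0;m[:,:215]=0;m[:,:][:,385:]=0
m=cv2.morphologyEx(m,cv2.MORPH_OPEN,np.ones((3,3)))
cs=max(cv2.findContours(m,0,2)[0],key=cv2.contourArea)
W=np.array([ray(d,p[0],12)[:2] for p in cs],np.float32)
r=cv2.minAreaRect(W); print(r); print(cv2.boxPoints(r))
Z=lambda x,y:(210+(x-1.4)/3.75,140+(y-1.4)/3.75)
for n,p,z in [("corTL",(57,157),12),("corTR",(566,103),12),("corBR",(605,422),12),("corBL",(87,477),12),("clip",(90,271),47),("tooth",(110,270),44),("knobtop",(160,215),86),("leverhub",(287,261),54),("post top",(455,378),86),("tens hub",(358,219),54),("gear",(672,361),20),("pulley",(365,531),22),("bear",(256,65),14)]:
    print(n,ray(d,Z(*p),z).round(1))
E
```

```text
((540.241455078125, -147.5116729736328), (198.70736694335938, 319.6473693847656), 7.529789447784424)
[[ 420.80096     -2.0856323]
 [ 462.68805   -318.97665  ]
 [ 659.68195   -292.9377   ]
 [ 617.79486     23.953308 ]]
corTL [616.6  22.1  12. ]
corTR [ 659.3 -293.2   12. ]
corBR [ 462.1 -318.5   12. ]
corBL [420.6  -3.7  12. ]
clip [543.   -4.8  47. ]
tooth [544.2 -16.3  44. ]
knobtop [572.2 -47.7  86. ]
leverhub [ 551.3 -121.    54. ]
post top [ 484.4 -216.3   86. ]
tens hub [ 577.3 -162.2   54. ]
gear [ 500.1 -357.2   20. ]
pulley [ 393.3 -172.5   22. ]
bear [677.5 -99.6  14. ]
```

```bash
cat >> h.py <<'E'
YAW=0.1314;O=np.array([540.24,-147.5])
c,s_=np.cos(YAW),np.sin(YAW)
LH=O+15*np.array([c,s_])+25*np.array([-s_,c]); TH=O+35*np.array([c,s_])-20*np.array([-s_,c])
def lev(q,r=76): a=YAW+.873+q; return LH+r*np.array([np.cos(a),np.sin(a)])
def ten(q,r=110): a=YAW-2.705+q; return TH+r*np.array([np.cos(a),np.sin(a)])
def P(xy,z): return np.array([xy[0],xy[1],z])
def rv(a):
    y=np.array([np.cos(a),np.sin(a),0]);z=np.array([0,0,-1.]);x=np.cross(y,z)
    return cv2.Rodrigues(np.stack([x,y,z],1))[0].ravel()
E
python3 - <<'E'
from h import *
for n,o,f in(("top",(210,140),3.75),("scene",(210,170),4.2)):
    d=dict(np.load(n+"0.npz")); im=d["color"]
    h,w=(160,200) if n=="top" else(120,190)
    a=cv2.resize(im[o[1]:o[1]+h,o[0]:o[0]+w],None,fx=f,fy=f,interpolation=cv2.INTER_CUBIC)
    for p,col in[(P(lev(.294),86),(0,0,255)),(P(lev(.294,104),40),(0,255,255)),(P(lev(.64,107),44),(0,0,255)),(P(lev(.64,107),40),(255,0,255)),(P(LH,54),(0,255,0)),(P(TH,54),(0,255,0)),(P(ten(0),86),(255,0,0)),(P(ten(0),44),(255,0,255))]+[(P(O+sx*100*np.array([c,s_])+sy*160*np.array([-s_,c]),12),(0,128,255)) for sx in(-1,1) for sy in(-1,1)]:
        u=(proj(d,p)[0]-o+.5)*f-.5; cv2.drawMarker(a,(int(u[0]),int(u[1])),col,0,10,1)
    cv2.imwrite(f"pics/{n}_chk.png",a)
E
```

```text
(no output)
```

View pics/top_chk.png

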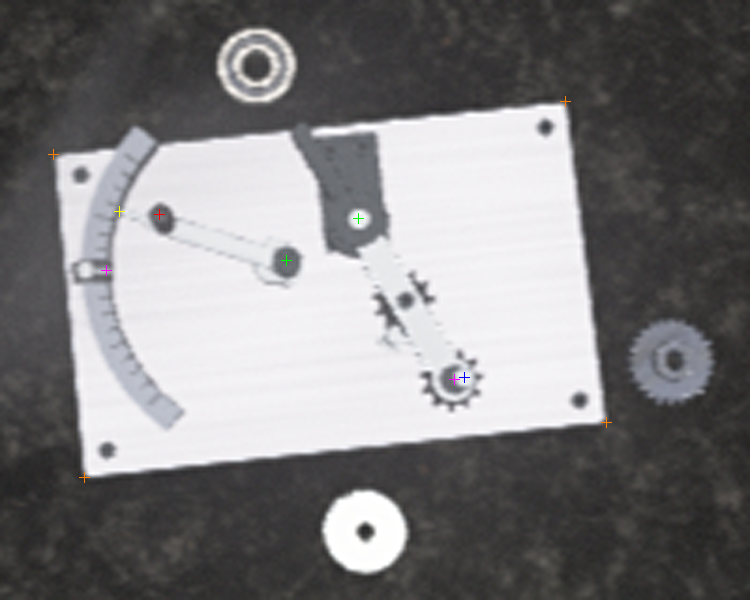

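View pics/scene_chk.png

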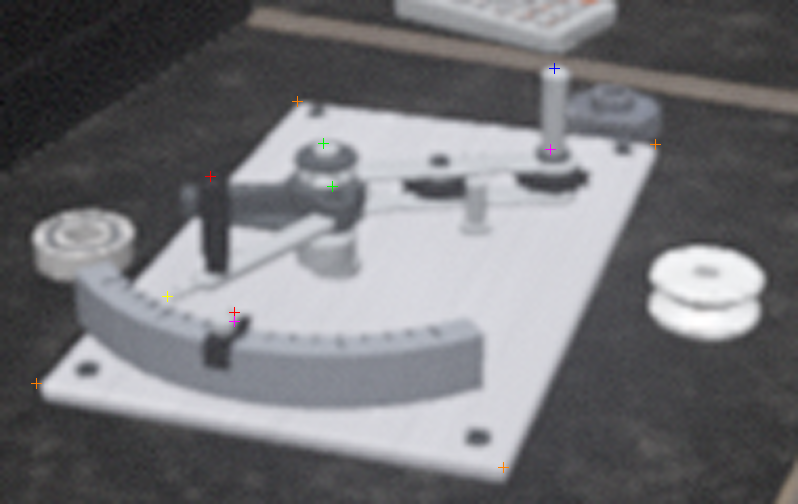

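```bash
cat >> h.py <<'E'
def snap(v,k):
    for n,o,f,h,w in(("top",(210,140),3.75,160,200),("scene",(210,170),4.2,120,190)):
        d=v.get_image(n); np.savez(f"{n}{k}.npz",**d)
        cv2.imwrite(f"pics/{n}{k}.png",cv2.resize(d["color"][o[1]:o[1]+h,o[0]:o[0]+w],None,fx=f,fy=f,interpolation=cv2.INTER_CUBIC))
E
python3 - <<'E'
from h import *
from plant import *
from plant import arm, jaws, solve_ik, vision, workorder
q0=.294
a0=YAW+.873+np.pi/2
for k in(0,np.pi):
  for q in(.294,.64):
    r=solve_ik(P(lev(q),66),rv(a0+q+k)); print("lev",k,None if r is None else np.round(r,2))
  for q in (0,.56,1.12):
    r=solve_ik(P(ten(q),66),rv(YAW-2.705+np.pi/2+q+k)); print("ten",k,None if r is None else np.round(r,2))
E
```

```text
lev 0 [-0.08  0.46 -0.15  0.96  0.   -1.38]
lev 0 [-0.08  0.41 -0.23  0.94  0.   -1.73]
ten 0 [-0.43  0.38 -0.27  0.92  0.    2.14]
ten 0 [-0.46  0.49 -0.1   0.98  0.    1.55]
ten 0 [-0.43  0.6   0.09  1.06  0.    1.02]
lev 3.141592653589793 [-0.08  0.46 -0.15  0.96 -0.    1.76]
lev 3.141592653589793 [-0.08  0.41 -0.23  0.94  0.    1.42]
ten 3.141592653589793 [-0.43  0.38 -0.27  0.92  0.   -1.  ]
ten 3.141592653589793 [-0.46  0.49 -0.1   0.98  0.   -1.59]
ten 3.141592653589793 [-0.43  0.6   0.09  1.06  0.   -2.12]
```

```bash
python3 - <<'E'
from h import *
from plant import arm, jaws, solve_ik, vision, workorder
a0=YAW+.873+np.pi/2+np.pi
q=.28
arm.move_ptp(P(lev(q),170),rv(a0+q))
print(arm.current_time(),arm.current_contact_force())
print(arm.move_straight(P(lev(q),67),speed=80,max_force=12))
print(arm.current_tcp_pos(),arm.current_contact_force())
jaws.close()
print(arm.current_time(),arm.current_gripper_width(),arm.current_contact_force())
snap(vision,1)
E
```

```text
2.2917 [ 0.75611393  0.31237926 -0.30529407]
False
[573.64760112 -47.8620438   67.48595623] [-0.18762264 -0.35962457 -1.0649655 ]
4.3917 12.199656682013346 [-2.72323613  0.99284646  4.94896363]
```

View pics/scene1.png

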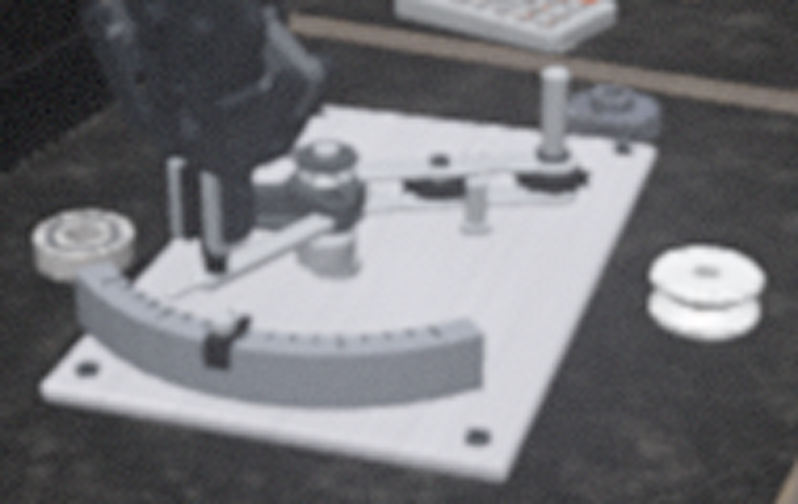

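The knob (about 215,250 in the zoom) sits between the pads and the clip is clear. Next I turn the lever along its arc and let go.

```bash
python3 - <<'E'
from h import *
from plant import arm, jaws, solve_ik, vision, workorder
a0=YAW+.873+np.pi/2+np.pi
for q in (.37,.46,.55,.645):
    print(arm.move_straight(P(lev(q),67),speed=60,attitude=rv(a0+q),max_force=45),arm.current_contact_force().round(1))
p=arm.current_tcp_pos(); v=p[:2]-LH; print("ang",np.arctan2(v[1],v[0])-YAW-.873, np.hypot(*v))
jaws.open_gripper()
print(arm.current_contact_force().round(1),arm.current_gripper_width())
arm.move_straight(P(lev(.645),170),speed=120)
snap(vision,2)
arm.move_ptp(P(ten(0),170),rv(YAW-2.705+np.pi/2))
snap(vision,3)
print(arm.current_time())
E
```

```text
False [-1.5  0.3  4.2]
False [-0.   2.2  6.1]
False [-1.   1.6  5.8]
False [-1.5  2.2  7.5]
ang 0.6452491250799306 76.0627180417861
[ 0.2 -1.3  0.2] 85.68575510029316
8.2417
```

View pics/scene3.png

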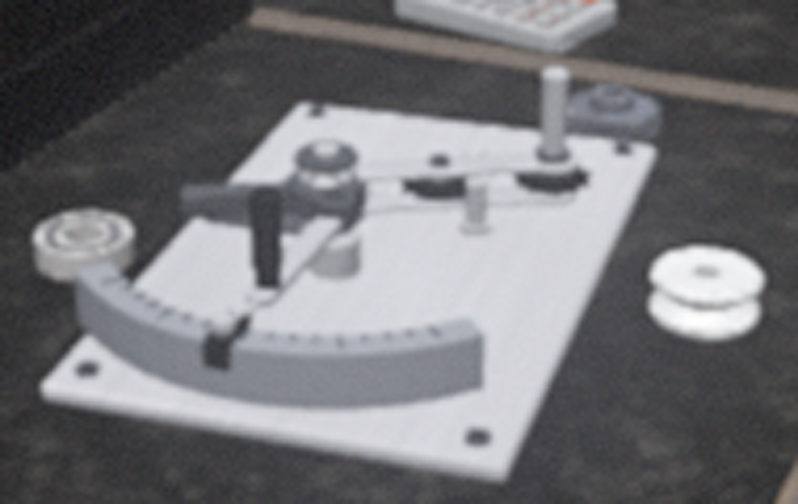

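View pics/top3.png

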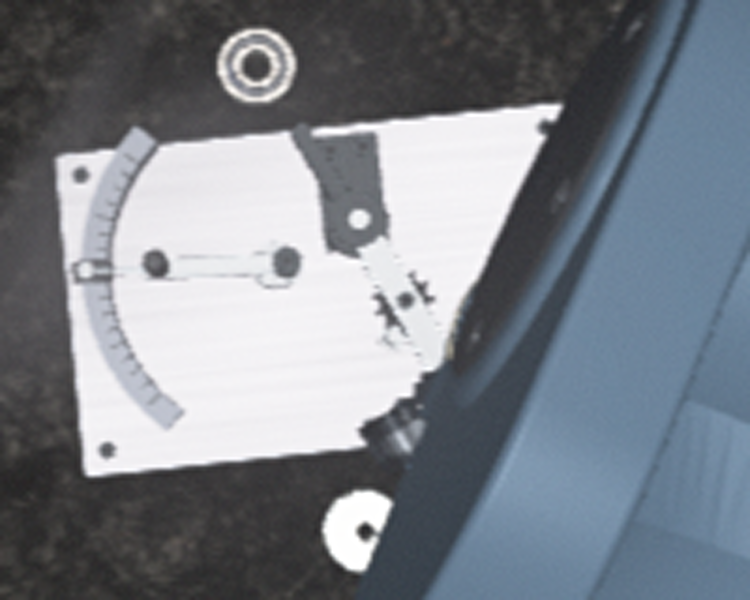

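Top view: the pointer (120,270) runs into the clip (90,271). The scene view agrees, and the clip has not moved. Now the tensioner.

```bash
python3 - <<'E'
from h import *
from plant import arm, jaws, solve_ik, vision, workorder
A=YAW-2.705+np.pi/2
print(arm.current_contact_force().round(1))
print(arm.move_straight(P(ten(0),67),speed=80,max_force=12))
jaws.close()
print(arm.current_gripper_width(),arm.current_contact_force().round(1))
for q in np.arange(.12,1.06,.115):
    hit=arm.move_straight(P(ten(q),67),speed=60,attitude=rv(A+q),max_force=35)
    f=arm.current_contact_force(); v=arm.current_tcp_pos()[:2]-TH
    t=np.array([np.cos(A+q),np.sin(A+q)])
    print(round(q,3),hit,round(np.arctan2(v[1],v[0])-YAW+2.705,3),np.hypot(*v).round(1),"ft",(f[:2]@t).round(1),f.round(1))
    if hit: break
print(arm.current_gripper_width(),arm.current_time())
snap(vision,4)
E
```

```text
[ 0.7 -0.2 -1.1]
False
10.092633240957298 [ 0.9 -5.3  0.4]
0.12 False 0.118 110.1 ft -4.0 [-3.6  2.3  6.8]
0.235 False 0.232 110.2 ft -4.7 [-6.1  0.5  7.9]
0.35 False 0.347 110.3 ft -3.7 [-5.6 -1.1  9.2]
0.465 False 0.461 110.4 ft -2.9 [-5.5 -3.5  8.4]
0.58 False 0.576 110.4 ft -4.9 [-6.5 -2.5  8.5]
0.695 False 0.691 110.4 ft -4.3 [-5.8 -4.3  8.2]
0.81 False 0.806 110.5 ft -6.0 [-7.  -4.4  6.1]
0.925 False 0.92 110.5 ft -6.9 [-7.3 -5.1  7.3]
1.04 False 1.035 110.5 ft -7.4 [-7.2 -5.5  7.6]
9.693375839353976 13.5917
```

View pics/scene4.png

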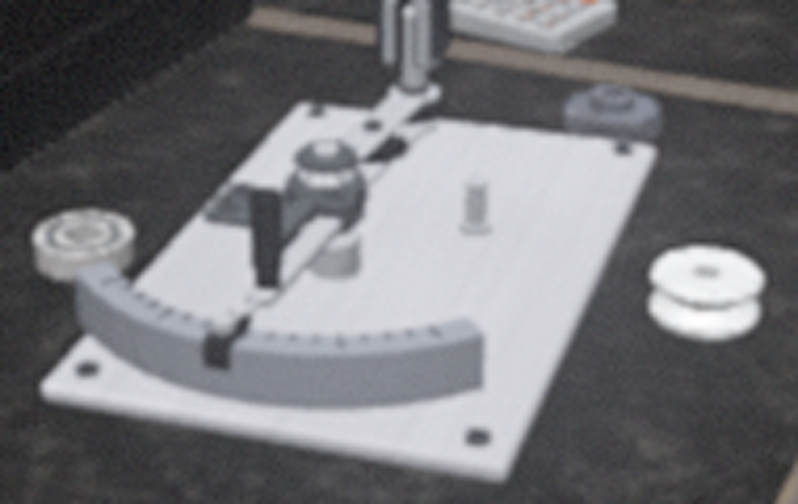

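The post is held and the arm follows. Now a slow approach to the stop, watching the tangential force.

```bash
python3 - <<'E'
from h import *
from plant import arm, jaws, solve_ik, vision, workorder
A=YAW-2.705+np.pi/2
def ft(q):
    t=np.array([np.cos(A+q),np.sin(A+q)]); r=[]
    for _ in range(6):
        r.append(arm.current_contact_force()[:2]@t); arm.pause(.03)
    return np.mean(r)
q=1.04
while q<1.22:
    q+=.012 if q<1.09 else .006
    hit=arm.move_straight(P(ten(q),67),speed=20,attitude=rv(A+q),max_force=10)
    f=ft(q); v=arm.current_tcp_pos()[:2]-TH
    print(round(q,3),hit,round(np.arctan2(v[1],v[0])-YAW+2.705,4),"ft",f.round(1))
    if f<-16: break
print(arm.current_gripper_width(),arm.current_time(),arm.current_contact_force().round(1))
snap(vision,5)
E
```

```text
1.052 False 1.0447 ft -6.2
1.064 False 1.0567 ft -6.5
1.076 False 1.0687 ft -6.6
1.088 False 1.0807 ft -6.7
1.1 False 1.0927 ft -6.7
1.106 False 1.0986 ft -6.7
1.112 False 1.1044 ft -6.9
1.118 False 1.1102 ft -6.6
1.124 False 1.1164 ft -6.9
1.13 False 1.1224 ft -7.2
1.136 False 1.127 ft -7.7
1.142 False 1.1307 ft -9.9
1.148 False 1.134 ft -12.0
1.154 False 1.1373 ft -14.0
1.16 False 1.1405 ft -17.1
9.96731316650546 20.4417 [-16.2  -6.5  11.5]
```

View pics/scene5.png

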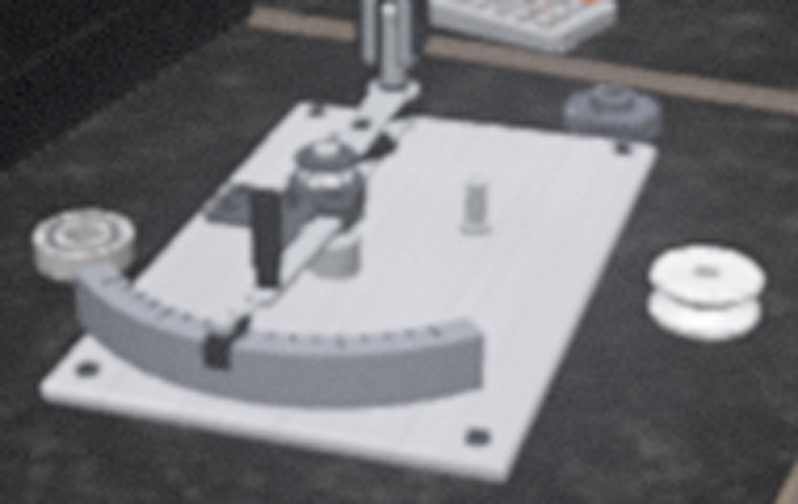

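View pics/top5.png

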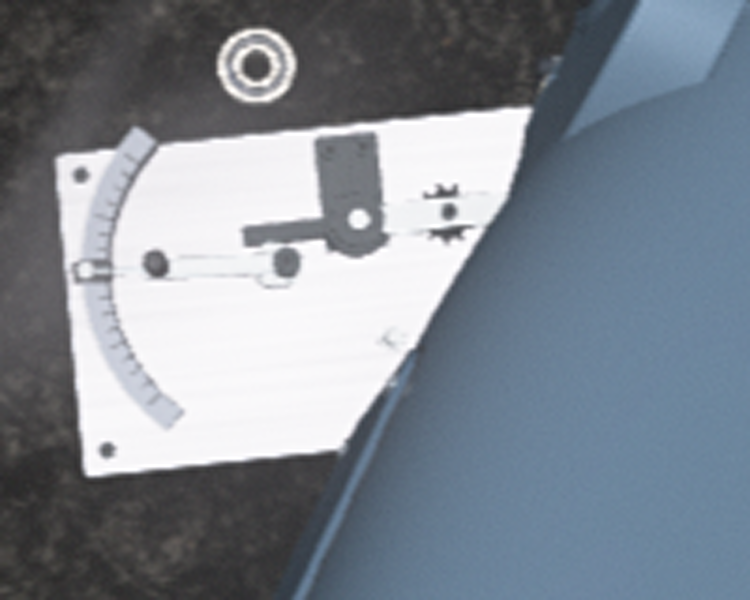

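The tail (245,235 to 325,230) lies against the cam by the lever hub. The lever and clip are unchanged, and the push is steady. I'm handing in.

```bash
python3 - <<'E'
from plant import arm, workorder
arm.pause(.4); print(arm.current_contact_force().round(1),abs(arm.current_qvel()).max(),arm.current_gripper_width())
workorder.sign_off(); print(arm.current_time())
E
```

```text
[-14.7  -6.8  11.9] 0.002212887934110203 10.304848445072793
the job is handed in; nothing more can be done
the job is handed in; nothing more can be done
```

I handed the job in at about 21 s of the 51 s allowed, still gripping the tensioner arm and pressing its tail on the stop cam. No verdict was reported.

- **Stop lever:** I gripped the knob and turned the lever from about 0.29 to 0.645 rad; I measured the clip at about 0.64. I then let go and lifted clear with the tensioner arm still at rest. Both cameras showed the pointer at the clip.
- **Tensioner arm:** I gripped the post and swung it along its arc. The force along the arc stayed near 7 N, then rose steeply from about 1.127 rad, close to the expected 1.12. I stopped at about 17 N, roughly 10 N beyond the spring and under the cam's 25 N limit.
- **Last checks:** Just before hand-in the push was about 16 N and steady, the robot's joints were still, and the fingers were closed on the post at about 10 mm. The last pictures showed the tail lying by the cam, with the lever and clip unmoved. The bearing, pulley and gear were unmoved in the scene view; in the top view the arm hid the gear and pulley.
- **Disagreements:** The scene camera was about 1–2 px off the top camera. The gripper's width reads about 2 mm less than the true post and knob diameters. Neither affected the result. I judged the tail pressing on the cam from the force rise and the pictures, since it cannot be measured directly.

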